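Set the drying rack's telescopic leg

TASK

On the small drying rack, draw the yellow-headed locking pin straight up out of its bore, hang it upright in the notch of the blue side clip and let go of it. Then take the red cam-lever knob, pull the leg out until its orange pointer lines up with the orange mark on the white clip, and, holding the leg on that mark, slide the lever fully across to closed. Finish still gripping the knob and holding the leg on the mark, for a spring pulls it back in; leave the other laundry things alone.

Things in the scene. Friction and masses are not known exactly. Their poses are not given: they have to be found in the camera images.
- rack: Compact white tubular drying rack with blue corner blocks lying flat on the counter, fixed, 161 x 376 x 70 mm (x,y,z). Origin on the counter under the leg's axis. Its y axis is the way the leg pulls out; its x axis points across, from the near long tube (x = -75 mm, carries the blue pin clip) to the far long tube (x = +60 mm, carries the white mark clip); tube tops at 53 mm.
- bore (a point): Mouth centre of the vertical bore, 12.5 mm wide and 28 mm deep, in a blue block 40 x 40 mm and 34 mm high, at rack x = 0, y = +30 mm. The pin standing in it blocks the path of the leg's head: the leg cannot pass until the pin is out.
- leg: Sliding leg: aluminium tube ending in a grey head 40 x 36 x 30 mm (x,y,z; top 70 mm above the counter). Origin at counter level under the head's centre, axes as the rack's; starts fully in, at rack y = -30 mm. Slides only along the rack's +y, up to 140 mm. A spring pulls it back in with 1.5 N at the start, 5 N at 140 mm, even when the lever is closed; friction 1 N.
- lever (a joint): Red cam lever on top of the leg's head, sliding crosswise along the leg's +x (towards the far tube): 0 = open, 0.030 m = fully closed (end stop). Starts at 0 to 6 mm; about 3 N friction; stays where it is left on the head.
- knob (a point): Grip point of the lever's upright red knob, 16 x 16 mm square, from 75 to 113 mm above the counter; the point is on its axis at 98 mm. Pulling the knob along the rack's y moves the leg; pushing it along the rack's +x closes the lever. Nothing but the pin stands higher than 76 mm within 60 mm of it.
- pointer (a point): Outer end of the thin (3 mm) orange pointer strip on the +x side of the leg's head; moves with the leg. Axes as the rack's.
- mark (a point): Inner end of the thin (3 mm) orange mark strip on the white clip (24 x 22 mm) on the rack's far tube, fixed, but at a different place each time (rack y = 50 to 90 mm; the pointer starts at -18 mm). The leg is at its mark when pointer and mark have the same rack y (within 6 mm). Axes as the rack's.
- pin: Loose locking pin, about 60 g, 105 mm long, upright in the bore. Origin at the centre of its tip, z up along it: steel shaft 10 mm diameter for 62 mm, yellow flange 24 mm diameter from 62 to 67 mm, yellow round grip 16 mm diameter from 67 to 105 mm.
- pin_grip (a point): Point on the pin's axis in its yellow grip, 90 mm above the tip: where to take it (about 96 mm above the counter at the start).
- notch (a point): Parking place in the blue clip on the near tube (elsewhere along it each time): a vertical slot 15 mm wide, 37 mm long, open above, below and to -x (away from the leg), between prongs 25 mm thick whose tops are 75 mm above the counter. The point is on the slot's centre line at prong-top height, 13 mm from its closed end; the pin hangs there by its flange, tip 62 mm below. Axes as the rack's.
- softener: Bystander: white softener bottle with green label, 72 mm diameter, 190 mm high, origin under its centre.
- dosing_cup: Bystander: green dosing cup, 64 mm diameter, 55 mm high, origin under its centre.
- clothes_peg: Bystander: wooden clothes peg lying flat, 75 x 16 x 11 mm, origin under its centre.
- tablet_jar: Bystander: clear jar with blue cap, 80 mm diameter, 100 mm high, origin under its centre.
Not all that is in view belongs to the job. Of the things shaped like the pin, the yellow one is meant.

How it is judged:
By the outcome, as a careful person would: the job done as asked, in the order asked, and still so for the second after the job is handed in, while the arm keeps its last pose, push and grip.
It also fails if it takes over 54 s, if anything falls off the work surface, if the arm or the gripper's body presses on something with over 40 N, if the wrist force passes 120 N, or if a joint passes its speed limit or range.

ROBOT

A 6-joint arm with a two-finger parallel gripper is mounted at the origin on the work surface. World frame = base frame: x ahead of the robot, y to its left, z up, the work surface at z = 0. Lengths are in m, angles in rad, forces in N, time in s.
With the tool pointing down it reaches from about 0.3 to 0.875 m from the base axis. Payload 6.4 kg.
Tool frame: the origin (TCP) lies midway between the tips of the shut fingers; the grasp point (between the pads) lies 19 mm behind it; z points along the fingers, y is the line along which they close (so a half turn about z gives the same grasp; the last joint's range is limited). The gripper opens to 85 mm and grips with 20 to 120 N. Pads are 22 mm wide; open, the fingers measure 114 mm over their backs; the gripper's body (76 mm by 85 mm) begins 54 mm behind the grasp point. The pads swing forward as they close: fully open they stand 13 mm farther back than shut.
Start: joints at [1.132, 0.181, 1.607, -0, 1.354, -0.206], TCP at [0.133, 0.56, 0.231] pointing down, gripper open.
Joint ranges: [-2.99, 2.99], [-0.89, 2.07], [0.3, 2.58], [-1.14, 4.28], [0, 2.63], [-3.12, 3.12]. Speed limits (rad/s): [2.57, 2.57, 3.01, 3.14, 3.14, 3.14].

INTERFACE

Orientations are given as a unit quaternion [w, x, y, z].
In Python, from bench import sensors, vision, ctrl gives the robot as it stands.
- The arm moves only by the tool carry_out, never from a script. Its argument "deltas" is text: rows parted by semicolons, each of 7 numbers parted by spaces: the shift along the tool's x, y, z in mm, then the turn, a rotation vector about the tool's x, y, z in rad, then the closure, from 0 (fully open) to 1 (shut). In form: tx ty tz ax ay az claw; .... A call has 1 to 12 rows; each row is the pose to reach, as a shift and turn from the pose commanded when the call began, along the tool's axes at that moment; what a row does not reach only later rows make up. A row lasts 1/8 s, in which the tool goes at most 62.5 mm and 10.7 degrees, less where a joint would pass 70% of its speed; a pose out of reach is approached as far as the arm can. A call with a gripper value outside its range is refused whole. The fingers move at their own pace and stop on an object; the grip force is fixed at half the most. Time passes only in rows, so rows that repeat a pose let the fingers close. It gives the time, the measured TCP pose, the force, the opening and the grip force at its end, in the units of the state.
- sensors.get_obs(): the state, without advancing time (a new reading comes with each control period).
- vision.camera(name): name is "scene" or "side" or "wrist"; returns the picture (400x640x3 uint8, blue, green, red); there is no depth.
- vision.camera_model(name): a dict with "K" (3x3 intrinsics, pixels), "k1" (the pictures are not rectified: a ray, as slopes to the right and down, at radius r is drawn at 1 + k1 r^2 times it, then the intrinsics apply), "extrinsics" (4x4, takes a point from world to camera coordinates); the wrist camera has in their place "hand_eye" (4x4, takes a point from camera to tool coordinates, whose origin is the TCP and whose axes are the flange's). Camera axes: x right, y down, z forward; pixel columns grow to the right and rows downward; lengths in m; the calibration is good to about 2 mm. A picture is of the moment at which its call begins: read the wrist's pose just before it. camera_model takes no time and is no camera call.
- ctrl.hand_in(): hands the job in; it is judged then, once.
The state is a dict: "time_s": time; "q": joint angles; "dq": joint speeds; "joint_efforts": joint torques, N m; "eef_pos": TCP position; "eef_rot": TCP orientation; "wrist_force": force on the tool from outside, world axes, zero at the start; "torque": the same for the moment, N m; "opening": opening from 0.0 (shut) to 1.0 (fully open); "grasp_force": force on a finger pad.
Only numpy, scipy, OpenCV 4.12 (cv2) and the standard library are available. Lean on these libraries where they do the work, as an engineer would, in place of code of your own. Each camera call takes 0.05 s, during which the arm holds its last target. There are 200 camera calls.

## Working session

There is one attempt and no reset: what is moved stays moved. The work goes in short steps, Python scripts to look and compute and a tool call to move; the robot and the scene stay as the last step left them, time stands still between calls to the robot, and variables do not carry over. Pictures are saved under pics/ and viewed, at most 10 in all, crops included, and the job is handed in when it is done.

Besides the shell and the picture viewer there is one more tool, called after "Call:" as name(argument=value, ...), one argument or row to a line, values as JSON. carry_out: Moves the arm, as the interface text tells. Its arguments: {"type":"object","properties":{"deltas":{"type":"string"}},"required":["deltas"]}

```bash
mkdir -p pics
cat > h.py <<'E'
import numpy as np, cv2, json
from bench import sensors, vision, ctrl
from scipy.spatial.transform import Rotation as R
def snap(n,f):
    o=sensors.get_obs(); im=vision.camera(n); cv2.imwrite(f'pics/{f}.png',im)
    json.dump({'p':list(map(float,o['eef_pos'])),'q':list(map(float,o['eef_rot']))},open(f'pics/{f}.json','w')); return im
def ray(n,f,uv):
    m=vision.camera_model(n);K=np.array(m['K'],float)
    d=cv2.undistortPoints(np.array([[uv]],float),K,np.array([m['k1'],0,0,0],float))[0,0]
    d=np.array([d[0],d[1],1.])
    if n=='wrist':
        s=json.load(open(f'pics/{f}.json'));T=np.eye(4);q=s['q'];T[:3,:3]=R.from_quat(q[1:]+q[:1]).as_matrix();T[:3,3]=s['p'];T=T@np.array(m['hand_eye'])
    else: T=np.linalg.inv(np.array(m['extrinsics']))
    v=T[:3,:3]@d; return T[:3,3],v/np.linalg.norm(v)
def tri(*obs):
    A=0;b=0;rs=[ray(*o) for o in obs]
    for c,v in rs:
        P=np.eye(3)-np.outer(v,v);A=A+P;b=b+P@c
    x=np.linalg.solve(A,b);e=[np.linalg.norm(np.cross(x-c,v))*1e3 for c,v in rs]
    return x,np.round(e,1)
def atz(n,f,uv,z):
    c,v=ray(n,f,uv);return c+v*(z-c[2])/v[2]
def proj(n,f,X):
    m=vision.camera_model(n);K=np.array(m['K'],float)
    if n=='wrist':
        s=json.load(open(f'pics/{f}.json'));T=np.eye(4);q=s['q'];T[:3,:3]=R.from_quat(q[1:]+q[:1]).as_matrix();T[:3,3]=s['p'];E=np.linalg.inv(T@np.array(m['hand_eye']))
    else:E=np.array(m['extrinsics'])
    return cv2.projectPoints(np.array([X],float),cv2.Rodrigues(E[:3,:3])[0],E[:3,3],K,np.array([m['k1'],0,0,0],float))[0][0,0]
def totool(dw):
    q=sensors.get_obs()['eef_rot'];return R.from_quat([q[1],q[2],q[3],q[0]]).inv().apply(dw)*1e3
E
python3 - <<'E'
from h import *
a=snap('scene','s1');b=snap('side','d1');c=snap('wrist','w1')
cv2.imwrite('pics/all.png',cv2.resize(np.vstack([np.hstack([a,b])]),(1280,400))[:, :])
o=sensors.get_obs();print(o)
for n in('scene','side','wrist'):print(n,vision.camera_model(n))
E
```

```text
{'time_s': 0.15, 'q': array([ 1.13170433e+00,  1.81424528e-01,  1.60778380e+00,  8.36122958e-06,
        1.35379912e+00, -2.06316438e-01]), 'dq': array([ 0.00129496, -0.00044147, -0.00330604,  0.0016078 ,  0.00383906,
       -0.00038324]), 'joint_efforts': array([ 9.50472568e-04, -4.45258427e+01, -3.51693642e+01, -3.39358348e-04,
        5.87264076e-03,  1.36264470e-05]), 'eef_pos': array([0.1324435 , 0.55909743, 0.23055801]), 'eef_rot': array([-2.28209434e-04,  1.16126057e-01,  9.93234231e-01, -6.69586772e-04]), 'wrist_force': array([ 0.64118553,  0.18077696, -0.01967318]), 'torque': array([-0.01190973,  0.02627594,  0.00085151]), 'grasp_force': 0.0, 'opening': 0.9987328775706518}
scene {'K': array([[483.92980031,   0.        , 316.71559903],
       [  0.        , 483.92980031, 197.15838371],
       [  0.        ,   0.        ,   1.        ]]), 'k1': 0.002420419467424661, 'extrinsics': array([[-0.38040616,  0.92473519, -0.01248941,  0.22309453],
       [ 0.58534128,  0.23029105, -0.77739412, -0.28039327],
       [-0.7160075 , -0.30303608, -0.62888981,  1.75160914],
       [ 0.      
[... 349 characters left out ...]
-0.86838045,  0.27450825],
       [ 0.59445322,  0.63344166, -0.49535546,  0.80747992],
       [ 0.        ,  0.        ,  0.        ,  1.        ]])}
wrist {'K': array([[298.87268071,   0.        , 320.86478337],
       [  0.        , 298.87268071, 197.15841774],
       [  0.        ,   0.        ,   1.        ]]), 'k1': -0.030158221448566502, 'hand_eye': array([[ 3.96601524e-04, -9.61534920e-01, -2.74682436e-01,
         6.90262159e-02],
       [ 9.99999921e-01,  3.75609595e-04,  1.29020812e-04,
         2.96554922e-04],
       [-2.08846580e-05, -2.74682466e-01,  9.61534993e-01,
        -1.42387569e-01],
       [ 0.00000000e+00,  0.00000000e+00,  0.00000000e+00,
         1.00000000e+00]])}
```

View pics/s1.png

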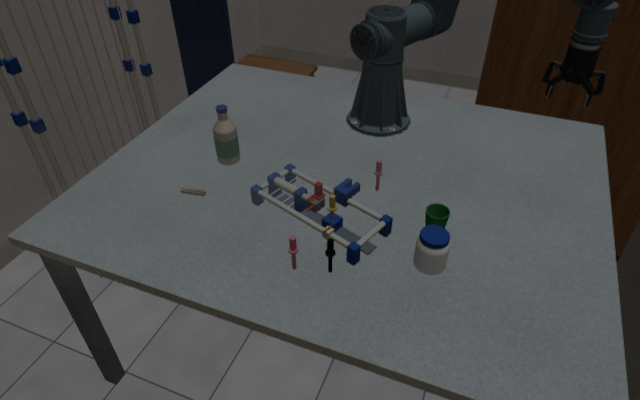

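View pics/d1.png

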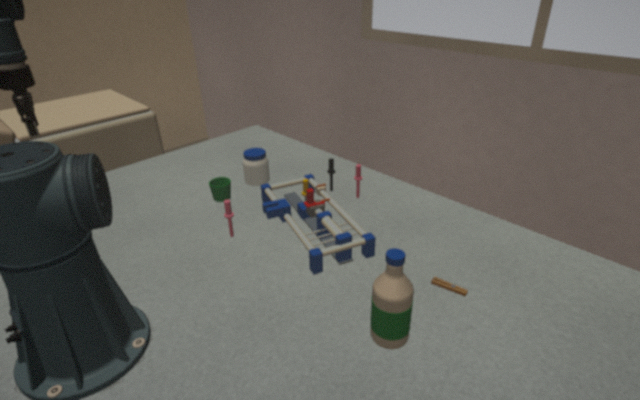

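The scene view shows the rack at px (255-392,165-262): knob (318,190), yellow pin (332,203), blue clip (347,190). The side view shows it at (262-375,178-270), with the knob near (310,195). Next I'll enlarge crops of both.

Run:
```python
from h import *
a=cv2.imread('pics/s1.png')[155:275,245:405];b=cv2.imread('pics/d1.png')[165:285,245:405]
cv2.imwrite('pics/c1.png',np.vstack([cv2.resize(x,(800,600),interpolation=cv2.INTER_CUBIC)[:, :] for x in(a,)]))
cv2.imwrite('pics/c2.png',cv2.resize(b,(800,600),interpolation=cv2.INTER_CUBIC))
```

```text
(no output)
```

View pics/c1.png

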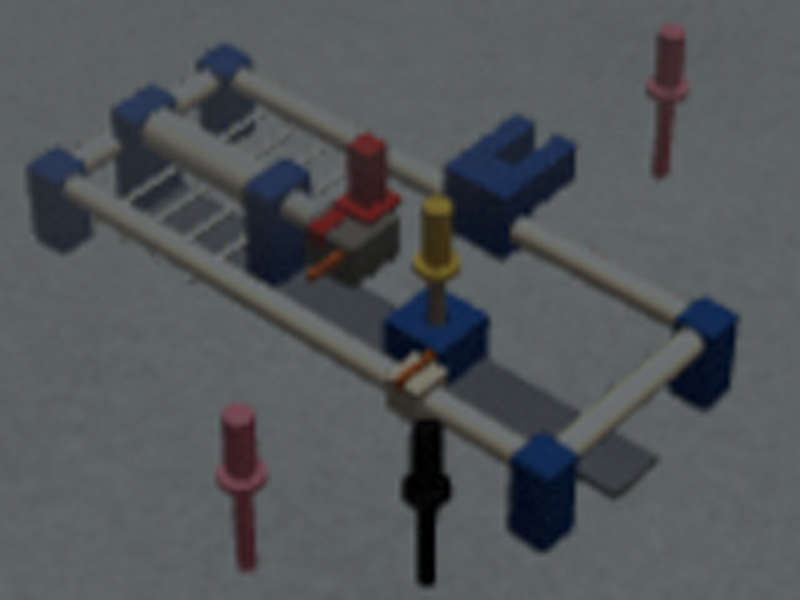

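View pics/c2.png

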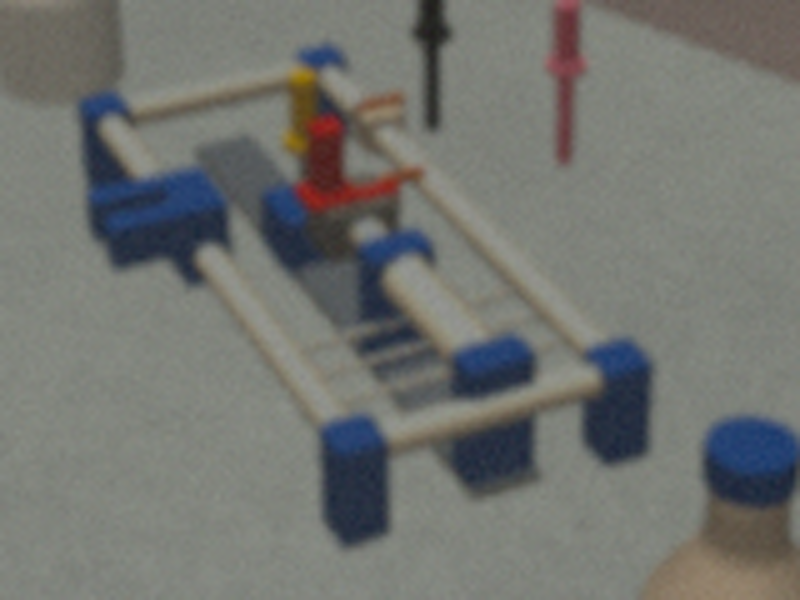

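Scene crop (x5): pin top at (438,203), knob top (367,141), rack corners (708,310), (544,447), (224,58), (58,163). In the side crop the same points are at (302,73), (326,122), (104,104), (320,55), (354,432), (618,352). The mark is at (432,353) in the scene crop, and the blue clip's slot opens away from the leg.

Run:
```python
from h import *
S=lambda u,v:('scene','',(245+u/5,155+v/5)); D=lambda u,v:('side','',(245+u/5,165+v/5))
P={}
for k,s,d in [('pintop',(438,203),(302,76)),('knobtop',(367,142),(326,122)),('A',(708,310),(104,104)),('B',(544,447),(320,55)),('C',(224,58),(354,432)),('Dd',(58,163),(618,352)),('pointer',(312,274),(420,174)),('mark',(432,353),(362,106)),('clipcorner_in_rear',(448,180),(205,180))]:
    x,e=tri(S(*s),D(*d));P[k]=x;print(k,x.round(4),e)
ly=(P['A']+P['B']-P['C']-P['Dd'])[:2];lx=(P['B']+P['Dd']-P['A']-P['C'])[:2]
print(np.degrees(np.arctan2(ly[1],ly[0])),np.degrees(np.arctan2(lx[1],lx[0])))
dk=(P['pintop']-P['knobtop']);print(dk)
```

```text
pintop [0.5986 0.0498 0.1095] [0.7 0.7]
knobtop [ 0.5682 -0.0017  0.113 ] [0.5 0.5]
A [0.5676 0.1874 0.0551] [1.5 1.5]
B [0.6942 0.1416 0.0557] [1. 1.]
C [ 0.4519 -0.1415  0.0542] [0.4 0.4]
Dd [ 0.5796 -0.1853  0.0552] [0.8 0.8]
pointer [ 0.6246 -0.0109  0.0633] [1. 1.]
mark [0.6581 0.0688 0.0622] [1.6 1.6]
clipcorner_in_rear [0.5299 0.038  0.0759] [8.1 8.1]
70.65277076324134 -19.403543891076477
[ 0.03044022  0.05148359 -0.0034152 ]
```

The heights check out: pin top 110 mm, knob top 113 mm, corner tops 55 mm, mark 62 mm. The rack y axis points about 70.6°, and the mark is at rack y of about 68 mm. I'll move in for a closer wrist view.

Call:
carry_out(
  deltas="-51 -29 0 0 0 0.01 0.5;-102 -58 0 0 0 0.02 0.5;-153 -86 0 0 0 0.03 0.5;-203 -115 0 0 0 0.04 0.5;-254 -144 0 0 0 0.05 0.5;-305 -173 0 0 0 0.06 0.5;-356 -202 0 0 0 0.07 0.5;-407 -230 0 0 0 0.08 0.5;-458 -259 0 0 0 0.09 0.5;-508 -288 0 0 0 0.104 0.5;-559 -317 0 0 0 0.104 0.5;-559 -317 0 0 0 0.104 0.5",
)

```text
time_s: 1.65
eef_pos: [0.6055, 0.1186, 0.2304]
eef_rot: [-0.0, 0.17, 0.985, -0.0]
wrist_force: [-0.4, 1.5, -0.4]
opening: 0.496
grasp_force: 0.0
```

Run:
```python
from h import *
snap('wrist','w2');o=sensors.get_obs();print(o['time_s'],o['eef_pos'],o['eef_rot'],o['opening'])
print(totool(np.array([.5986,.0498,.231])-o['eef_pos']))
```

```text
1.7 [0.60399642 0.12039387 0.23031457] [-7.65197986e-04  1.69153020e-01  9.85589497e-01 -1.20394683e-04] 0.4955959065636691
[-18.4495816  -68.35377527  -0.67858645]
```

Call:
carry_out(
  deltas="-5 -38 0 0 0 0 0.5;-10 -75 0 0 0 0 0.5;-10 -75 0 0 0 0 0.5;-10 -75 0 0 0 0 0.5",
)

```text
time_s: 2.2
eef_pos: [0.5876, 0.0493, 0.2314]
eef_rot: [-0.0, 0.167, 0.986, 0.0]
wrist_force: [-0.2, 0.2, 0.5]
opening: 0.5
grasp_force: 0.0
```

Run:
```python
from h import *
snap('wrist','w3');o=sensors.get_obs();print(o['time_s'],o['eef_pos'],o['eef_rot'])
for f in('w2','w3'):
  for X in([.5986,.0498,.1095],[.5682,-.0017,.113]):print(f,proj('wrist',f,X))
```

```text
2.25 [0.58779048 0.0494777  0.23137485] [-1.10403408e-05  1.66935568e-01  9.85967767e-01  2.79078282e-04]
w2 [248.15872507 207.86257227]
w2 [182.27771861 197.04779042]
w3 [324.81860118 201.06989288]
w3 [259.91009365 189.7248904 ]
```

View pics/w2.png

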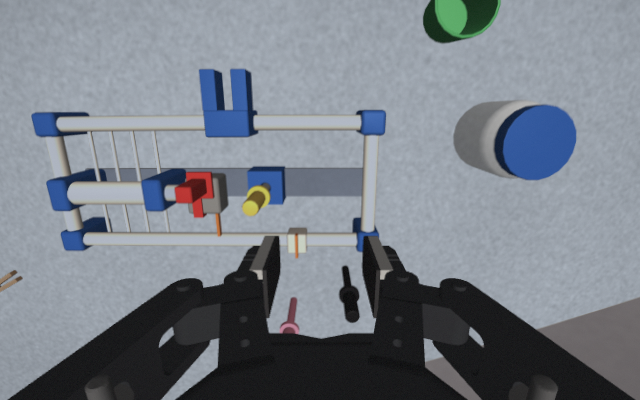

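View pics/w3.png

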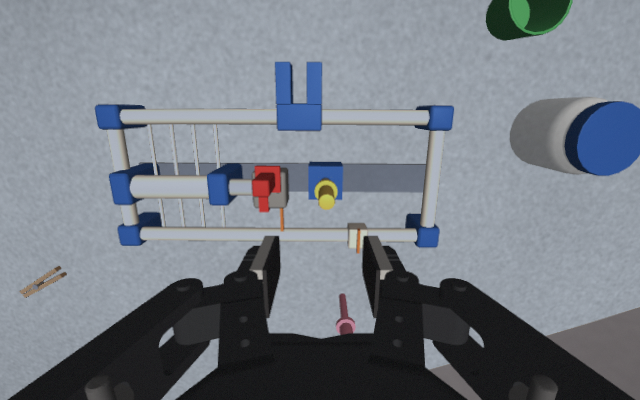

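w2: pin top (249,209), knob top (183,196), slot centre at closed end (227,109), mark inner end (297,235). w3: pin top (327,202), knob top (262,187), slot closed end (299,103), mark (358,229), pointer end (282,231). I'll triangulate and make one enlarged crop.

Run:
```python
from h import *
W=lambda f,*uv:('wrist',f,uv)
for k,a,b in [('pin',(249.5,208.5),(327,202)),('knob',(183,196),(262,187)),('slotend',(226.5,109),(299.5,103)),('slotopen',(223.5,70),(298.5,63)),('mark',(296.5,235),(358,229))]:
    x,e=tri(W('w2',*a),W('w3',*b));print(k,x.round(4),e,atz('wrist','w3',b,{'pin':.111,'knob':.113,'mark':.062}.get(k,.075)).round(4))
print('pointer',atz('wrist','w3',(282,231),.062))
a=cv2.imread('pics/w3.png')
cv2.imwrite('pics/c3.png',cv2.resize(a[50:210,230:390],(600,600),interpolation=cv2.INTER_CUBIC))
```

```text
pin [0.5991 0.0517 0.1124] [0.2 0.2] [0.5997 0.0515 0.111 ]
knob [0.5664 0.0021 0.1175] [0.7 0.7] [0.5665 0.001  0.113 ]
slotend [0.5072 0.0557 0.0693] [0.5 0.5] [0.508  0.0559 0.075 ]
slotopen [0.4728 0.0673 0.0674] [0.2 0.2] [0.4742 0.0674 0.075 ]
mark [0.6591 0.0701 0.0544] [0.4 0.4] [0.6554 0.0702 0.062 ]
pointer [ 0.62957663 -0.01103465  0.062     ]
```

View pics/c3.png

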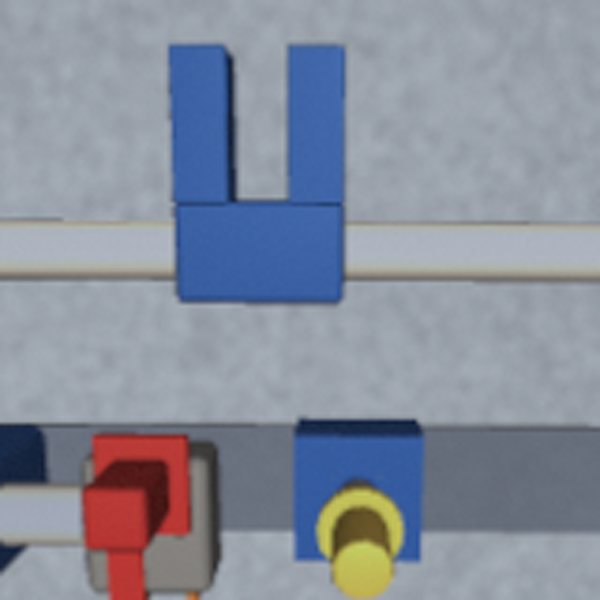

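The crop shows the slot edges at x 226 and 289 and the closed end at y 200, so the notch is at about (0.495, 0.060). The pin top (362,570) agrees with the earlier fix. I'll take the pin at (0.599, 0.051).

Call:
carry_out(
  deltas="-10 5 50 0 0 0 0.5;-10 5 100 0 0 0 0.5;-10 5 130 0 0 0 0.5;-10 5 145 0 0 0 0.5;-10 5 152 0 0 0 0.5;-10 5 152 0 0 0 0.5;-10 5 152 0 0 0 1;-10 5 152 0 0 0 1;-10 5 152 0 0 0 1;-10 5 152 0 0 0 1;-10 5 152 0 0 0 1",
)

```text
time_s: 3.62
eef_pos: [0.6003, 0.0493, 0.0807]
eef_rot: [0.001, 0.168, 0.986, 0.0]
wrist_force: [0.3, -0.2, 7.0]
opening: 0.172
grasp_force: 58.5
```

Call:
carry_out(
  deltas="0 0 -10 0 0 0 1;0 0 -25 0 0 0 1;0 0 -45 0 0 0 1;0 0 -65 0 0 0 1;0 0 -85 0 0 0 1;0 0 -95 0 0 0 1;0 0 -95 0 0 0 1",
)

```text
time_s: 4.5
eef_pos: [0.5997, 0.0494, 0.1754]
eef_rot: [0.001, 0.168, 0.986, 0.0]
wrist_force: [0.2, -0.1, -0.1]
opening: 0.169
grasp_force: 58.5
```

Run:
```python
from h import *
a=snap('scene','s4');b=snap('side','d4');snap('wrist','w4');o=sensors.get_obs();print(o['time_s'],o['eef_pos'],o['eef_rot'],o['opening'],o['grasp_force'])
X=o['eef_pos']+[0,0,-.03]
for n,im in(('scene',a),('side',b)):
  u=proj(n,'',X).astype(int);print(u);np.save('pics/u'+n,u)
  c=im[u[1]-60:u[1]+60,u[0]-40:u[0]+40];cv2.imwrite('pics/k_'+n+'.png',cv2.resize(c,(400,600),interpolation=cv2.INTER_CUBIC))
cv2.imwrite('pics/k4.png',np.hstack([cv2.imread('pics/k_scene.png'),cv2.imread('pics/k_side.png')]))
N=np.array([.4952,.0601,.18]);print(totool(N-o['eef_pos']))
```

```text
4.65 [0.59854855 0.04946224 0.17331907] [-8.47934042e-04  1.67643822e-01  9.85847264e-01 -4.41928992e-05] 0.16758169201836068 58.51125955581665
[332 185]
[304 168]
[101.06659744 -24.12373291  -6.50450272]
```

View pics/k4.png

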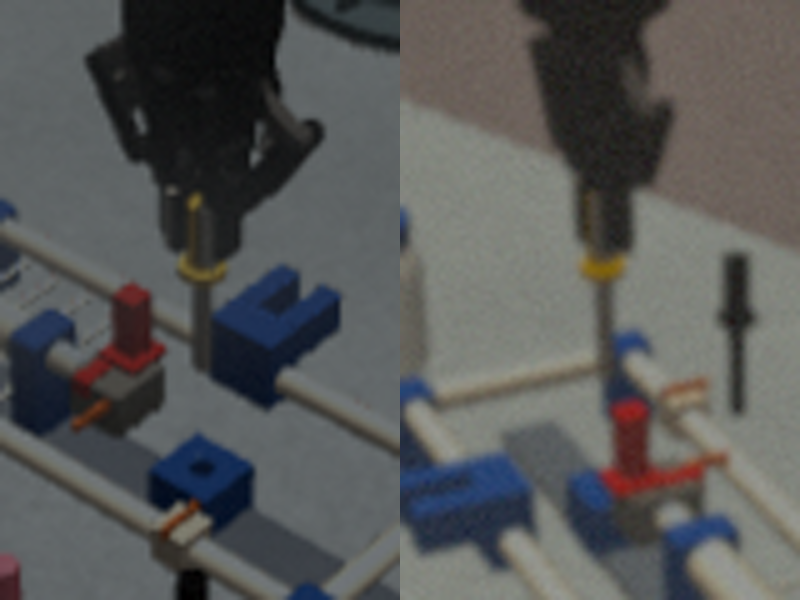

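The pin is out and held upright, tip above the prongs. I'll refine the slot's centre line with a blue mask in the wrist views, relative to the pin measured in the same views.

Run:
```python
from h import *
o=sensors.get_obs();ey=np.array([.332,.943])
pm={'w2':(249.5,208.5),'w3':(326.5,202)}
for f,(u0,r0) in {'w2':(226,[80,90,100]),'w3':(299,[72,82,94])}.items():
  h=cv2.cvtColor(cv2.imread(f'pics/{f}.png'),cv2.COLOR_BGR2HSV);m=(h[...,1]>110)&(abs(h[...,0].astype(int)-110)<15)
  p=atz('wrist',f,pm[f],.111)
  for r in r0:
    L=max(c for c in range(u0-25,u0) if m[r,c]);Rr=min(c for c in range(u0,u0+25) if m[r,c])
    # outer edges too
    row=m[r,u0-40:u0+40].nonzero()[0]+u0-40
    c=atz('wrist',f,((L+Rr)/2,r),.075)
    print(f,r,L,Rr,row.min(),row.max(),c.round(4),'rack y rel pin',(ey@(c-p)[:2]).round(4))
print(o['eef_pos'])
```

```text
w2 80 221 231 200 250 [0.4831 0.0678 0.075 ] rack y rel pin -0.0229
w2 90 222 232 201 250 [0.4916 0.0651 0.075 ] rack y rel pin -0.0227
w2 100 223 233 202 251 [0.5003 0.0623 0.075 ] rack y rel pin -0.0225
w3 72 291 307 276 321 [0.4817 0.0651 0.075 ] rack y rel pin -0.0259
w3 82 291 307 276 321 [0.49   0.0621 0.075 ] rack y rel pin -0.026
w3 94 291 307 276 321 [0.5001 0.0583 0.075 ] rack y rel pin -0.0262
[0.59854855 0.04946224 0.17331907]
```

Call:
carry_out(
  deltas="25 -6 0 0 0 0 1;50 -13 0 0 0 0 1;75 -19 0 0 0 0 1;95 -24 0 0 0 0 1;101 -26 0 0 0 0 1;101 -26 10 0 0 0 1;101 -26 14 0 0 0 1;101 -26 14 0 0 0 1",
)

```text
time_s: 5.65
eef_pos: [0.4952, 0.0582, 0.1594]
eef_rot: [-0.001, 0.168, 0.986, -0.0]
wrist_force: [0.6, 0.1, 0.6]
opening: 0.163
grasp_force: 58.6
```

Run:
```python
from h import *
a=snap('scene','s5');b=snap('side','d5');c=snap('wrist','w5');o=sensors.get_obs();print(o['time_s'],o['eef_pos'],o['eef_rot'],o['wrist_force'])
X=o['eef_pos']+[0,0,-.06];out=[]
for n,im in(('scene',a),('side',b),('wrist',c)):
  u=proj(n,'w5',X).round().astype(int);w,h=(26,40) if n!='wrist' else (52,80)
  x0,y0=u[0]-w,max(0,u[1]-h);print(n,u,x0,y0)
  q=im[y0:y0+2*h,x0:x0+2*w];out.append(cv2.resize(q,(260,400),interpolation=cv2.INTER_CUBIC))
cv2.imwrite('pics/k5.png',np.hstack(out))
```

```text
5.8 [0.49560032 0.0581834  0.16029713] [ 2.24942944e-05  1.67642830e-01  9.85847798e-01 -3.51751658e-06] [ 0.08573291 -1.38170345 -1.13767214]
scene [349 177] 323 137
side [273 196] 247 156
wrist [320 212] 268 132
```

View pics/k5.png

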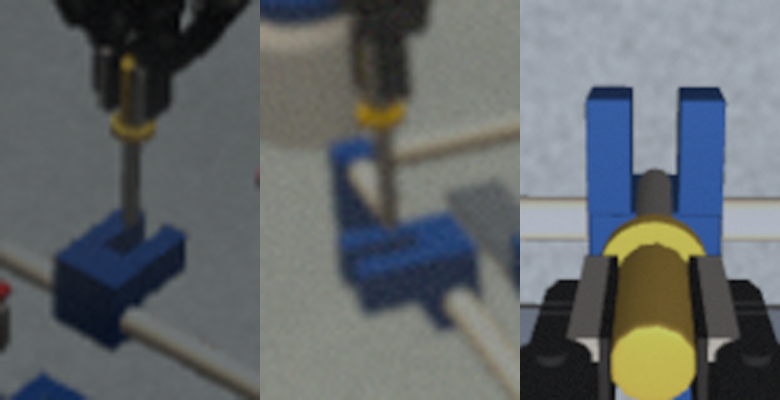

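Wrist view: the shaft (x 655) is centred between the slot edges (632 and 678) and about 13 mm from the closed end. Lowering and releasing.

Call:
carry_out(
  deltas="0 0 12 0 0 0 1;0 0 28 0 0 0 1;0 0 45 0 0 0 1;0 0 60 0 0 0 1;0 0 68 0 0 0 1;0 0 71 0 0 0 1;0 0 71 0 0 0 1",
)

```text
time_s: 6.68
eef_pos: [0.4955, 0.0582, 0.0894]
eef_rot: [0.0, 0.168, 0.986, 0.0]
wrist_force: [1.2, 0.5, -0.1]
opening: 0.166
grasp_force: 58.6
```

Call:
carry_out(
  deltas="0 0 1 0 0 0 0.9;0 0 1 0 0 0 0.7;0 0 1 0 0 0 0.6;0 0 1 0 0 0 0.5;0 0 -10 0 0 0 0.5;0 0 -30 0 0 0 0.5;0 0 -60 0 0 0 0.5;0 0 -90 0 0 0 0.5;0 0 -90 0 0 0 0.5",
)

```text
time_s: 7.8
eef_pos: [0.4973, 0.0581, 0.1827]
eef_rot: [0.003, 0.168, 0.986, 0.0]
wrist_force: [0.5, -0.4, -0.1]
opening: 0.5
grasp_force: 0.0
```

Run:
```python
from h import *
c=snap('wrist','w6');o=sensors.get_obs();print(o['time_s'],o['eef_pos'])
h=cv2.cvtColor(c,cv2.COLOR_BGR2HSV)
def cent(lo,hi,n,f,im):
  hh=cv2.cvtColor(im,cv2.COLOR_BGR2HSV);m=cv2.inRange(hh,lo,hi);k,_,st,ce=cv2.connectedComponentsWithStats(m)
  for i in range(1,k):
    if st[i,4]>6:print(n,lo,st[i],ce[i].round(1))
s=snap('scene','s6');d=snap('side','d6')
for n,im in(('wrist',c),('scene',s),('side',d)):
  cent((18,120,60),(33,255,255),n,'',im)
print('pred hung top',[proj(n,'w6',[.4955,.0582,.118]).round(1) for n in('wrist','scene','side')])
print('pred hung flange',[proj(n,'w6',[.4955,.0582,.080]).round(1) for n in('wrist','scene','side')])
k=np.array([.5675,-.001,.18]);print(totool(k-o['eef_pos']))
```

```text
7.85 [0.49615233 0.05815855 0.18084179]
wrist (18, 120, 60) [307 178  27  37 747] [320.3 194.9]
scene (18, 120, 60) [347 171   5   3  13] [348.7 172. ]
scene (18, 120, 60) [345 182   8   4  26] [348.4 183.6]
side (18, 120, 60) [269 188   9  19  99] [272.4 197.9]
pred hung top [array([319.5, 207.4]), array([349. , 171.7]), array([272.3, 189.7])]
pred hung flange [array([319.7, 193.4]), array([348.6, 182.9]), array([273.4, 202.9])]
[-86.89002969 -32.25614955   0.77162313]
```

The pin hangs upright where predicted: the yellow blobs match the predicted top and flange within a pixel or two. Next, the knob.

Call:
carry_out(
  deltas="-30 -11 0 0 0 0 0.5;-60 -22 0 0 0 0 0.5;-85 -32 0 0 0 0 0.5;-87 -33 30 0 0 0 0.5;-87 -33 65 0 0 0 0.5;-87 -33 88 0 0 0 0.5;-87 -33 97 0 0 0 0.5;-87 -33 97 0 0 0 0.5;-87 -33 97 0 0 0 0.5",
)

```text
time_s: 9.07
eef_pos: [0.5672, -0.0018, 0.0832]
eef_rot: [0.001, 0.168, 0.986, -0.0]
wrist_force: [-0.5, -0.1, -0.2]
opening: 0.499
grasp_force: 0.0
```

Call:
carry_out(
  deltas="0 0 0 0 0 0 0.7;0 0 0 0 0 0 0.8;0 0 0 0 0 0 1;0 0 0 0 0 0 1;0 0 0 0 0 0 1",
)

```text
time_s: 9.7
eef_pos: [0.567, -0.0017, 0.0831]
eef_rot: [0.001, 0.168, 0.986, 0.0]
wrist_force: [-1.4, 0.9, 6.2]
opening: 0.176
grasp_force: 58.6
```

Call:
carry_out(
  deltas="0 8 0 0 0 0 1;0 18 0 0 0 0 1;0 30 0 0 0 0 1;0 42 0 0 0 0 1;0 54 0 0 0 0 1;0 66 0 0 0 0 1;0 76 0 0 0 0 1;0 83 0 0 0 0 1;0 86 0 0 0 0 1;0 86 0 0 0 0 1",
)

```text
time_s: 10.95
eef_pos: [0.5956, 0.0789, 0.0831]
eef_rot: [0.001, 0.168, 0.986, -0.0]
wrist_force: [-0.7, -4.0, 4.3]
opening: 0.176
grasp_force: 58.7
```

Run:
```python
from h import *
a=snap('scene','s7');snap('side','d7');c=snap('wrist','w7');o=sensors.get_obs();print(o['time_s'],o['eef_pos'],o['wrist_force'],o['opening'])
M=[.657,.0695,.062];print([proj(n,'w7',M).round(0) for n in('wrist','scene','side')])
for n in('w7','s7','d7','w3','s1'):
  h=cv2.cvtColor(cv2.imread(f'pics/{n}.png'),cv2.COLOR_BGR2HSV);m=cv2.inRange(h,(4,140,70),(17,255,255))
  k,_,st,ce=cv2.connectedComponentsWithStats(m);print(n,[(st[i].tolist(),ce[i].round(1).tolist()) for i in range(1,k) if st[i,4]>5])
out=[]
for n,f in(('wrist','w7'),('scene','s7')):
  u=proj(n,'w7',[.645,.07,.07]).astype(int);w=40 if n=='wrist' else 25
  im=cv2.imread(f'pics/{f}.png');x0=u[0]-w;y0=max(0,u[1]-w);print(n,x0,y0);out.append(cv2.resize(im[y0:y0+2*w,x0:x0+2*w],(400,400),interpolation=cv2.INTER_CUBIC))
cv2.imwrite('pics/k7.png',np.hstack(out))
```

```text
11.1 [0.59554035 0.07882987 0.08312958] [-0.81112062 -3.03602025  5.89416589] 0.1785669656978934
[array([338., 321.]), array([331., 226.]), array([316., 186.])]
w7 [([337, 301, 5, 35, 116], [338.8, 321.2])]
s7 [([249, 57, 7, 5, 15], [251.7, 59.1]), ([258, 60, 8, 6, 14], [262.1, 62.8]), ([325, 219, 13, 12, 25], [331.5, 224.4])]
d7 []
w3 [([281, 208, 3, 23, 49], [281.6, 219.5]), ([357, 229, 3, 24, 48], [358.1, 240.8])]
s1 [([245, 57, 5, 3, 7], [247.4, 57.9]), ([259, 59, 5, 3, 9], [260.9, 59.9]), ([307, 205, 6, 5, 10], [309.7, 207.2]), ([325, 225, 6, 6, 10], [327.8, 227.9])]
wrist 293 273
scene 308 195
```

View pics/k7.png

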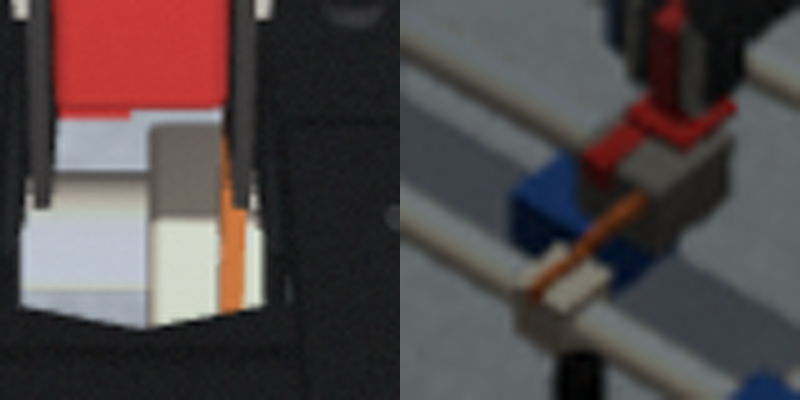

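The pointer and mark form one straight orange strip (wrist crop x 222-245), so they are aligned. Now I'll slide the lever closed.

Call:
carry_out(
  deltas="-3 0 0 0 0 0 1;-7 0 0 0 0 0 1;-11 0 0 0 0 0 1;-15 0 0 0 0 0 1;-19 0 0 0 0 0 1;-23 0 0 0 0 0 1;-25 0 0 0 0 0 1;-25 0 0 0 0 0 1;-25 0 0 0 0 0 1",
)

```text
time_s: 12.22
eef_pos: [0.6187, 0.0706, 0.0831]
eef_rot: [0.0, 0.168, 0.986, -0.0]
wrist_force: [-3.3, -3.1, 7.1]
opening: 0.178
grasp_force: 58.9
```

Call:
carry_out(
  deltas="-2 0 0 0 0 0 1;-4 0 0 0 0 0 1;-4 0 0 0 0 0 1",
)

```text
time_s: 12.6
eef_pos: [0.622, 0.0694, 0.0831]
eef_rot: [-0.0, 0.168, 0.986, -0.0]
wrist_force: [-6.0, -1.5, 7.7]
opening: 0.171
grasp_force: 59.3
```

Call:
carry_out(
  deltas="-1 0 0 0 0 0 1;-2 0 0 0 0 0 1;-2 0 0 0 0 0 1",
)

```text
time_s: 12.98
eef_pos: [0.6222, 0.0694, 0.0831]
eef_rot: [-0.002, 0.168, 0.986, -0.0]
wrist_force: [-11.7, -0.3, 12.7]
opening: 0.18
grasp_force: 59.8
```

Call:
carry_out(
  deltas="-1 0 0 0 0 0 1;-2 0 0 0 0 0 1;-2 0 0 0 0 0 1",
)

```text
time_s: 13.35
eef_pos: [0.6225, 0.0694, 0.083]
eef_rot: [-0.004, 0.167, 0.986, -0.0]
wrist_force: [-18.4, 1.1, 17.3]
opening: 0.175
grasp_force: 60.5
```

The stall and rising force after about 28.6 mm of travel show the end stop. I'll ease the push a little and check alignment, lever and pin numerically.

Call:
carry_out(
  deltas="1 0 0 0 0 0 1;1 0 0 0 0 0 1",
)

```text
time_s: 13.6
eef_pos: [0.6223, 0.0695, 0.083]
eef_rot: [-0.003, 0.167, 0.986, -0.0]
wrist_force: [-13.7, -0.2, 16.1]
opening: 0.172
grasp_force: 60.1
```

Run:
```python
from h import *
s=snap('scene','s8');d=snap('side','d8');c=snap('wrist','w8');o=sensors.get_obs();print(o['time_s'],o['eef_pos'],o['wrist_force'],o['opening'])
for n,im,lo,hi in(('w8',c,(4,140,70),(17,255,255)),('s8',s,(4,140,70),(17,255,255)),('s8y',s,(18,120,60),(33,255,255)),('d8y',d,(18,120,60),(33,255,255))):
  m=cv2.inRange(cv2.cvtColor(im,cv2.COLOR_BGR2HSV),lo,hi);k,_,st,ce=cv2.connectedComponentsWithStats(m);print(n,[(st[i].tolist(),ce[i].round(1).tolist()) for i in range(1,k) if st[i,4]>5])
  if n=='w8':print([(r,m[r].nonzero()[0][[0,-1]].tolist()) for r in range(270,345,4) if m[r].any()])
# expected row->col line of a strip along rack x through mark
ex=np.array([.943,-.332,0])
for t in(-.03,-.01,0,.015):print(proj('wrist','w8',np.array([.657,.0695,.062])+t*ex).round(1),proj('scene','',np.array([.657,.0695,.062])+t*ex).round(1))
```

```text
13.75 [0.62236375 0.0694443  0.08303996] [-14.16032234   0.37155278  15.95271035] 0.17277890968900464
w8 [([338, 300, 4, 22, 47], [339.0, 314.0])]
[(302, [338, 338]), (306, [338, 338]), (310, [338, 338]), (314, [338, 339]), (318, [338, 341])]
s8 [([250, 58, 14, 7, 25], [255.9, 61.2]), ([325, 219, 13, 12, 25], [331.6, 224.2])]
s8y []
d8y [([269, 189, 9, 18, 100], [272.3, 198.0])]
[339.8 238.2] [338.8 219.7]
[339.1 268.5] [333.8 223.7]
[338.8 282.9] [331.2 225.7]
[338.3 303.7] [327.4 228.7]
```

```bash
python3 -c "
from bench import ctrl;print(ctrl.hand_in())"
```

```text
the job is handed in; nothing more can be done
None
```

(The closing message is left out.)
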